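# Start the mould press spindle with its crank and hold it

### The job

Fit the loose square-bored crank all the way down onto the square end of the mould press spindle. Then, by the crank's wooden sleeve, turn the spindle backward (anticlockwise seen from above) until you notice its thread drop, and turn it forward (clockwise) one full turn from there so that it has started. Finish while still holding the sleeve there with the crank on the square: the return spring unwinds the spindle if you let go; leave the other things on the bench where they are.

Things in the scene. Friction and masses are not known exactly. Their poses are not given: they have to be found in the camera images.
- crank: Loose metal crank, 0.3 kg. Origin: hub's underside, on the bore axis; z up, x along the arm. Hub: 36 x 36 x 30 mm block, 16 mm square through bore, flats facing x and y. Arm 20 wide, 10 thick, level with the underside, runs from the +x side to x = 80 mm; the +y and -y sides are bare (grip there, 36 mm). A pin at x = 70 mm, head 67 mm above the underside, carries the wooden sleeve.
- grip (a point): Middle of the crank's upright wooden sleeve: 22 mm diameter, 40 mm high, 70 mm from the bore axis, 12 to 52 mm above the crank's underside when down (this point at 32 mm). It spins freely on its pin and can slide up it by 14 mm, so the crank can turn and sink while a hand that does not turn grips the sleeve.
- press: Grey mould press, fixed. Origin: centre of the base's underside; the spindle's upright axis is its z axis. Base 120 x 150 x 16 mm, two posts, a beam 50 x 150 mm with its top at 148 mm, nuts on the beam to 154 mm, a round threaded boss 50 mm across to 155 mm in the middle. The spindle passes through the boss.
- spindle_seat (a point): Centre of the round shoulder (26 mm across) on the press spindle, 195 mm above the bench until the thread drops; the crank's underside rests on it when home. Turns and sinks with the spindle; z up. Above it stands a 14 mm square shank, 26 mm high, flats facing this frame's x and y, its top 5 mm tapered to 9 mm as a lead-in. The crank fits in any of four quarter turns.
- spindle_turn (a joint): Turn of the spindle, rad, grows forward (clockwise from above). Starts at 0.7 to 2.3, unstarted on top of its thread; binds near 3 if forced forward. Turned back, it drops at about 0, with a stop at -0.35. One turn forward is 6.28. Friction 0.1 N m; a return spring, 0.04 N m per rad towards 0, unwinds it when let go, but it stays put from -0.35 to 2.3.
- spindle (a joint): How far the spindle has sunk, m: 0 unstarted, about 0.012 once the thread has dropped, then 0.016 more per turn forward: about 0.028 after one turn. Spindle mass 1 kg.
- wax_ring_a: Bystander: first loose wax ring, dark blue-grey, about 25 mm across and 7 mm high, lying near the crank; leave it alone.
- wax_ring_b: Bystander: second loose wax ring, dark blue-grey, about 25 mm across and 7 mm high, lying near the crank; leave it alone.
- flux_jar: Bystander: amber glass jar, 48 mm across, 60 mm high; leave it alone.
- mandrel: Bystander: steel ring mandrel on a round foot 52 mm across, 110 mm high; leave it alone.
- wax_block: Bystander: dark blue wax block, 60 x 32 x 22 mm; leave it alone.
- tin: Bystander: flat aluminium tin, 56 mm across, 20 mm high; leave it alone.
- scriber: Bystander: scriber with a wooden handle, 160 mm long, lying down; leave it alone.
Mind the look-alikes: they are no part of the job. Leave any yellow look-alike of the crank alone.

How it is judged:
On the way, in this order (a step that is already met when the one before it is completed fails the run):
1. the crank is fully home on the square: underside within 3 mm of the shoulder, within 4 mm of its axis, level (horizontal distance between crank and spindle_seat below 0.004 m and angle between crank's own z axis and vertical below 0.12 rad and z of crank in the frame of spindle_seat between -0.003 and 0.003 m), for 0.2 s.
2. turned backward with the crank on the square until the thread has dropped (sunk more than 8 mm, near turn 0) (horizontal distance between crank and spindle_seat below 0.004 m and angle between crank's own z axis and vertical below 0.12 rad and value of joint spindle_turn below 0.4 rad and value of joint spindle above 0.008 m), for 0.05 s.
3. turned forward one turn (within about 0.65 rad), sunk more than 22 mm, with the fingers on the crank (horizontal distance between crank and spindle_seat below 0.004 m and angle between crank's own z axis and vertical below 0.12 rad and value of joint spindle_turn between 5.6 and 6.95 rad and value of joint spindle above 0.022 m and contact force between the fingers and crank above 1.5 N), for 0.2 s.
At the end, for the whole second after the job is handed in: Spindle still (under 0.15 rad/s), one turn past the drop (5.6 to 6.95 rad), sunk over 22 mm; crank level on the square, underside at most 16 mm above the shoulder, within 4 mm of the axis; fingers still hold the sleeve (over 1.5 N, TCP within 40 mm of its middle) (all of step 3 and z of crank in the frame of spindle_seat between -0.003 and 0.016 m and velocity of joint spindle_turn between -0.15 and 0.15 rad/s and distance between the grasp point and grip below 0.04 m); the arm keeps its last pose, push and grip.
It fails at once if the spindle is wound more than about 1.2 turns past the drop (value of joint spindle_turn above 7.4 rad).
It fails at once if a bystander is moved more than 30 mm (distance of any of wax_ring_a, wax_ring_b, flux_jar, mandrel, wax_block, tin, scriber from where it was at the start of the episode above 0.03 m).
It also fails if it takes over 64 s, if anything falls off the work surface, if the arm or the gripper's body presses on something with over 40 N, if the wrist force passes 120 N, or if a joint passes its speed limit or range.

### The arm

A 7-joint arm with a two-finger parallel gripper is mounted at the origin on the work surface. World frame = base frame: x ahead of the robot, y to its left, z up, the work surface at z = 0. Lengths are in m, angles in rad, forces in N, time in s.
With the tool pointing down it reaches from about 0.4 to 0.9 m from the base axis. Payload 5.5 kg.
Tool frame: the origin (TCP) lies between the finger pads, 19 mm behind the fingertips; this is the grasp point; z points along the fingers, y is the line along which they close (so a half turn about z gives the same grasp; the last joint's range is limited). The gripper opens to 85 mm and grips with 20 to 120 N. Pads are 22 mm wide; open, the fingers measure 114 mm over their backs; the gripper's body (76 mm by 85 mm) begins 54 mm behind the grasp point. The pads swing forward as they close: fully open they stand 13 mm farther back than shut.
Start: joints at [-0.992, 0.501, -0.427, 1.55, 0.221, 1.138, -0.21], TCP at [0.202, 0.618, 0.25] pointing down, gripper open.
Joint ranges: [-2.88, 2.88], [-0.31, 2.03], [-1.54, 1.56], [0.2, 2.42], [-1.41, 4.55], [0.19, 2.02], [-2.57, 2.57]. Speed limits (rad/s): [2.57, 2.57, 3.14, 3.14, 3.14, 3.14, 3.14].

### API

Orientations are given as a unit quaternion [x, y, z, w].
In Python, from cell import ctrl gives the robot as it stands.
- The arm moves only by the tool jog_arm, never from a script. Its argument "commands" is a list of rows, each a list of 3 entries, a list of its own where there are three numbers: the turn, a rotation vector about the tool's x, y, z in shares of pi rad (1.0 is pi rad), then the shift along the tool's x, y, z in shares of 0.5 m (1.0 is 0.5 m), then the opening, from 0 (shut) to 1 (fully open). A call has 1 to 5 rows; each row is the pose to reach, as a shift and turn from the pose commanded when the call began, along the tool's axes at that moment; what a row does not reach only later rows make up. A row lasts 1/8 s, in which the tool goes at most 62.5 mm and 10.7 degrees, less where a joint would pass 70% of its speed; a pose out of reach is approached as far as the arm can. A call with a gripper value outside its range is refused whole. The fingers move at their own pace and stop on an object; "squeeze" is the grip in N (left out, the last holds). Time passes only in rows, so rows that repeat a pose let the fingers close. It gives the time, the measured TCP pose, the force, the opening and the grip force at its end, in the units of the state.
- ctrl.observe(): the state, without advancing time (a new reading comes with each control period).
- ctrl.capture(name): name is "side" or "top"; returns the picture (400x640x3 uint8, red, green, blue); there is no depth.
- ctrl.camera_params(name): a dict with "intrinsics" (3x3 intrinsics, pixels), "k1" (the pictures are not rectified: a ray, as slopes to the right and down, at radius r is drawn at 1 + k1 r^2 times it, then the intrinsics apply), "origin" and "attitude" of the camera in the world. Camera axes: x right, y down, z forward; pixel columns grow to the right and rows downward; lengths in m; the calibration is good to about 2 mm. A picture is of the moment at which its call begins. camera_params takes no time and is no camera call.
- ctrl.sign_off(): hands the job in; it is judged then, once.
Trained networks look in the newest picture that a camera, given by its name, has taken for a name from the list of things; names that differ only in an ending like _2 or _b are one class to them, and where a whole thing is asked for, a point or a joint stands for the part that bears it (a point fixed in the world has none). Each returns a list of dicts, best first, with "score" (0 to 1); they miss things now and then, are a little off and sometimes report something else, mostly with a low value. They report only what shows in the picture. A call takes as long as a camera call. They do not tell look-alikes from the thing itself.
- ctrl.search_frame(name, camera): "point" ([x, y, z] in m, in world coordinates, good to about 4 mm: the middle of the surface that is visible of it).
- ctrl.masks_of(name, camera): "region" (400x640 bool, what is visible of it).
- ctrl.spot_point(name, camera): "point" ([x, y, z] in m, in world coordinates, good to about 4 mm: a listed point, or the origin of a listed thing).
The state is a dict: "t": time; "q": joint angles; "qvel": joint speeds; "joint_efforts": joint torques, N m; "ee_pos": TCP position; "eef_rot": TCP orientation; "ft_force": force on the tool from outside, world axes, zero at the start; "torque": the same for the moment, N m; "opening": finger opening in m; "grip_force": force on a finger pad.
Only numpy, scipy, OpenCV 4.12 (cv2) and the standard library are available. Lean on these libraries where they do the work, as an engineer would, in place of code of your own. Each camera call takes 0.05 s, during which the arm holds its last target. There are 200 camera calls.

## Working session

There is one attempt and no reset: what is moved stays moved. The work goes in short steps, Python scripts to look and compute and a tool call to move; the robot and the scene stay as the last step left them, time stands still between calls to the robot, and variables do not carry over. Pictures are saved under pics/ and viewed, at most 10 in all, crops included, and the job is handed in when it is done.

Besides the shell and the picture viewer there is one more tool, called after ">>>" as name(argument=value, ...) on one line, values as JSON. jog_arm: Moves the arm, as the interface text tells. Its arguments: {"type":"object","properties":{"commands":{"type":"array"},"squeeze":{"type":"number"}},"required":["commands"]}

```bash
ls; mkdir -p pics; cat > h.py <<'E'
import numpy as np, cv2
from scipy.spatial.transform import Rotation as R
from cell import ctrl
def cap(n,f=None):
    im=ctrl.capture(n)
    if f: cv2.imwrite('pics/'+f,cv2.cvtColor(np.asarray(im),cv2.COLOR_RGB2BGR))
    return im
E
python3 - <<'E'
from h import *
s=ctrl.observe(); print({k:np.round(v,3) for k,v in s.items()})
for c in ['side','top']:
    p=ctrl.camera_params(c); print(c,p)
    cap(c,c+'0.png')
    for n in ['crank','press','wax_ring_a','flux_jar','mandrel','wax_block','tin','scriber']:
        print(n,[(np.round(d['point'],3).tolist(),round(d['score'],2)) for d in ctrl.search_frame(n,c)])
    for n in ['crank','grip','press','spindle_seat']:
        print('pt',n,[(np.round(d['point'],3).tolist(),round(d['score'],2)) for d in ctrl.spot_point(n,c)])
print(ctrl.observe()['t'])
E
```

```text
pics
{'t': np.float64(0.0), 'q': array([-0.992,  0.502, -0.427,  1.551,  0.221,  1.138, -0.21 ]), 'qvel': array([-0.002,  0.   ,  0.001, -0.   , -0.001,  0.   ,  0.001]), 'joint_efforts': array([-0.0000e+00, -5.6951e+01, -5.8170e+00, -2.8096e+01,  1.0000e-02,
        1.2000e-02, -0.0000e+00]), 'ee_pos': array([0.202, 0.617, 0.249]), 'eef_rot': array([ 0.157,  0.988, -0.001, -0.   ]), 'ft_force': array([0.459, 0.234, 0.156]), 'torque': array([-0.026, -0.   , -0.02 ]), 'grip_force': np.float64(0.0), 'opening': np.float64(0.085)}
side {'intrinsics': array([[447.95784584,   0.        , 319.14079492],
       [  0.        , 447.95784584, 198.99892136],
       [  0.        ,   0.        ,   1.        ]]), 'k1': -0.045452740560395326, 'origin': array([ 0.19220242, -0.72753918,  0.79591133]), 'attitude': array([ 0.87999412, -0.1958271 ,  0.08945291, -0.4233914 ])}
crank [([0.533, 0.236, 0.027], 0.96), ([0.529, 0.072, 0.03], 0.82)]
press [([0.545, -0.233, 0.042], 0.74)]
wax_ring_a [([0.781, -0.213, 0.02], 0.45)]
flux_jar [([0.702, 0.037, 0.037], 0.94)]
mandrel [([0.727, 0.209, 0.024], 0.75), (
[... 705 characters left out ...]
81, 1.55185045]), 'attitude': array([ 0.71093768, -0.70275532,  0.01369882, -0.02269178])}
crank [([0.53, 0.249, 0.033], 0.8), ([0.525, 0.078, 0.031], 0.55)]
press [([0.557, -0.205, 0.019], 0.56)]
wax_ring_a []
flux_jar [([0.707, 0.049, 0.059], 0.5), ([0.363, -0.292, 0.016], 0.27)]
mandrel [([0.721, 0.212, 0.014], 0.6)]
wax_block [([0.393, 0.039, 0.022], 0.47)]
tin [([0.363, -0.29, 0.017], 0.67)]
scriber [([0.788, -0.206, 0.023], 0.79)]
pt crank [([0.543, 0.098, 0.003], 0.81), ([0.506, 0.26, 0.004], 0.68)]
pt grip [([0.576, 0.234, 0.03], 0.59), ([0.5, 0.041, 0.034], 0.49)]
pt press [([0.566, -0.21, 0.0], 0.87)]
pt spindle_seat [([0.561, -0.214, 0.19], 0.61), ([0.757, -0.205, 0.0], 0.61)]
1.3
```

View pics/top0.png

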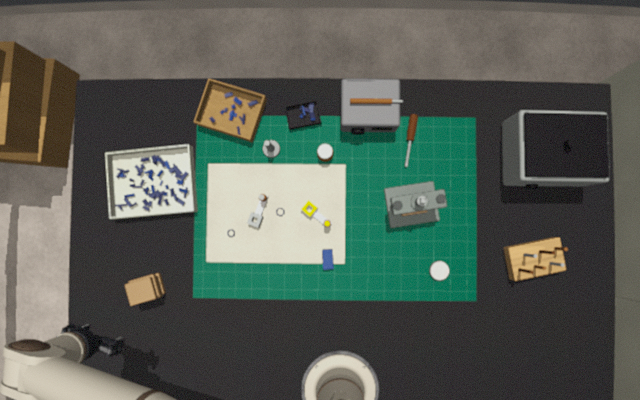

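View pics/side0.png

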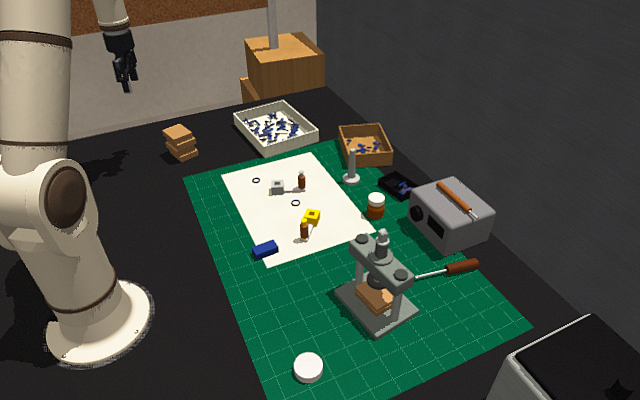

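The top view shows the grey crank (wanted) with its hub at about (256,220) and sleeve at (263,200). The yellow look-alike is at (310,210), and the wax rings at (231,233) and (280,212). The press spindle is at about (421,202). In the side view the grey crank is at (277,187), its sleeve at (301,181), and the yellow one at (311,216). Candidates for the crank are the grey one (256,220) and the yellow one (310,210), so I choose grey. I'll check that in a close crop.

```bash
python3 - <<'E'
from h import *
t=cv2.imread('pics/top0.png'); s=cv2.imread('pics/side0.png')
def c(im,x,y,w=25,h=None):
    h=h or int(w*.75); return cv2.resize(im[y-h:y+h,x-w:x+w],(400,300),interpolation=cv2.INTER_CUBIC)
a=np.vstack([np.hstack([c(t,258,212,24),c(t,421,200,24)]),np.hstack([c(s,288,185,32),c(s,383,245,32)])])
cv2.imwrite('pics/crop.png',a)
E
```

```text
(no output)
```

View pics/crop.png

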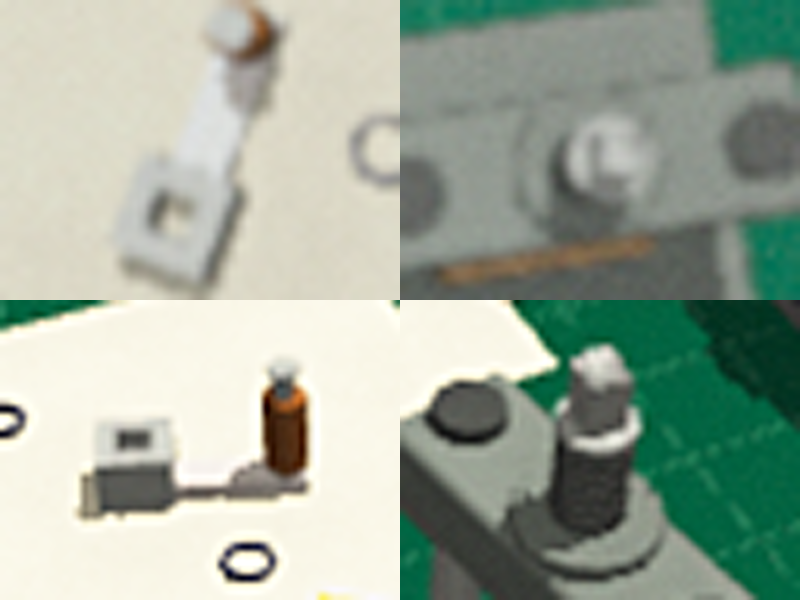

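The crop confirms the grey crank: a bare hub with an orange-brown wooden sleeve. Next I need the spindle's axis and the angle of its square, so I'll average some frames and overlay candidate angles.

```bash
cat >> h.py <<'E'
def proj(P,cam):
    p=ctrl.camera_params(cam); c=R.from_quat(p['attitude']).inv().apply(np.atleast_2d(P)-p['origin'])
    u=c[:,:2]/c[:,2:]; u=u*(1+p['k1']*(u**2).sum(1,keepdims=True)); K=p['intrinsics']
    return u*[K[0,0],K[1,1]]+[K[0,2],K[1,2]]
def ray(px,cam):
    p=ctrl.camera_params(cam);K=p['intrinsics']; d=(np.array(px,float)-K[:2,2])/[K[0,0],K[1,1]]; u=d.copy()
    for _ in range(10): u=d/(1+p['k1']*(u@u))
    return np.array(p['origin']), R.from_quat(p['attitude']).apply([u[0],u[1],1])
def onz(px,cam,z):
    o,d=ray(px,cam); return o+d*(z-o[2])/d[2]
E
python3 - <<'E'
from h import *
for c in ['side','top']:
    a=np.mean([ctrl.capture(c).astype(float) for _ in range(8)],0); np.save(c+'.npy',a)
S=16
tiles=[]
ax=np.array([.560,-.2115])
for c,w in [('side',(15,20)),('top',(14,12))]:
    a=np.load(c+'.npy')[:,:,::-1].astype(np.uint8)
    ctr=proj([*ax,.208],c)[0]; x0,y0=(ctr-[12,12]).astype(int)
    big=cv2.resize(a[y0:y0+25,x0:x0+25],None,fx=10,fy=10,interpolation=cv2.INTER_CUBIC)
    row=[big]
    for ph in (0,30,60) if c=='side' else (0,30,60):
        b=big.copy()
        for z,h in [(.195,7),(.216,7),(.221,4.5)]:
            q=[[ax[0]+h*1.414e-3*np.cos(np.deg2rad(ph+45+90*k)),ax[1]+h*1.414e-3*np.sin(np.deg2rad(ph+45+90*k)),z] for k in range(4)]
            u=((proj(q,c)-[x0,y0]+.5)*10).astype(int); cv2.polylines(b,[u],True,(0,0,255) if z<.22 else (255,0,0),1)
        row.append(b)
    tiles.append(np.hstack(row)[:,:])
m=np.vstack(tiles); m=cv2.resize(m,(800,400)); cv2.imwrite('pics/shank.png',m)
E
```

```text
(no output)
```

View pics/shank.png

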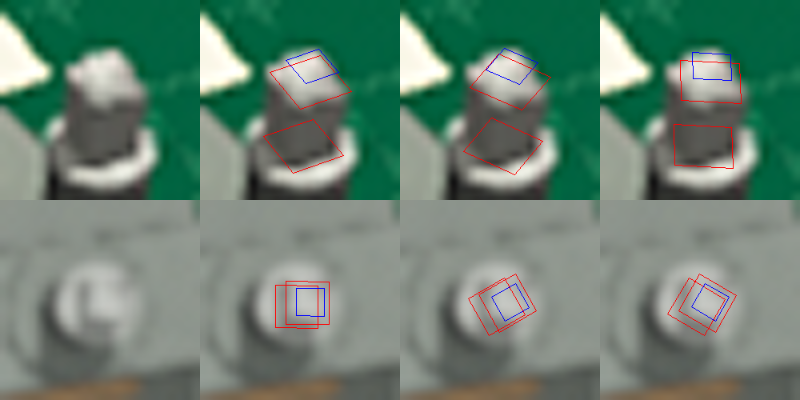

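The overlay shows the shank's pixels. The side view looks closest to 0° with a slight left shift, so I'll fit it numerically. I'll also fit the crank's hub from the top.

```bash
cat > fit.py <<'E'
from h import *
def sq(x,y,z,h,ph): 
    k=np.deg2rad(ph+45+90*np.arange(4)); return np.c_[x+h*1.41421*np.cos(k),y+h*1.41421*np.sin(k),np.full(4,z)]
def design(faces,cam,x0,y0,w,h,off,S=8,sig=.6):
    # painter's: later faces overwrite; returns coverage columns
    lab=np.zeros((h*S,w*S),np.uint8)
    for i,f in faces:
        u=((proj(f,cam)+off-[x0,y0]+.5)*S-.5); cv2.fillConvexPoly(lab,np.round(u).astype(np.int32),i)
    cols=[]
    for i in range(lab.max()+1):
        m=(lab==i).astype(np.float32)
        if m.any(): cols.append(cv2.resize(cv2.GaussianBlur(m,(0,0),sig*S),(w,h),interpolation=cv2.INTER_AREA).ravel())
    return np.array(cols).T
def resid(A,I):
    c,*_=np.linalg.lstsq(A,I,rcond=None); return ((A@c-I)**2).mean()
E
python3 - <<'E'
from fit import *
a=np.load('side.npy'); ax=np.array([.560,-.2115]); cam='side'
o=np.array(ctrl.camera_params(cam)['origin'])
x0,y0=(proj([*ax,.208],cam)[0]-[12,12]).astype(int)
X,Y,W,H=x0+5,y0+3,16,14
I=a[Y:Y+H,X:X+W].reshape(-1,3)
res=[]
for ph in range(-45,45,3):
  for dx in np.arange(-1.6,1.1,.3):
    for dy in np.arange(-1.2,1.3,.3):
      b,m,t=[sq(*ax,z,h,ph) for z,h in((.195,.007),(.216,.007),(.221,.0045))]
      k=np.deg2rad(np.arange(0,360,20)); sh=np.c_[ax[0]+.013*np.cos(k),ax[1]+.013*np.sin(k),np.full(18,.195)]
      f=[(1,sh)]; 
      vis=[]
      for j in range(4):
        q=[b[j],b[(j+1)%4],m[(j+1)%4],m[j]]; n=np.cross(q[1]-q[0],q[3]-q[0])
        if n@(o-q[0])>0: f.append((2+j,np.array(q)))
      for j in range(4):
        q=[m[j],m[(j+1)%4],t[(j+1)%4],t[j]]; n=np.cross(q[1]-q[0],q[3]-q[0])
        if n@(o-q[0])>0: f.append((6+j,np.array(q)))
      f.append((10,t))
      A=design(f,cam,X,Y,W,H,[dx,dy]); res.append((resid(A,I),ph,round(dx,1),round(dy,1)))
res.sort(); print(*res[:8],sep='\n')
best={}
for r in res: best.setdefault(r[1],round(r[0],1))
print(sorted(best.items()))
# crank hub from top and side
for cam in('top','side'):
  a=np.load(cam+'.npy'); c=np.array([.5085,.2585]); o=np.array(ctrl.camera_params(cam)['origin'])
  x0,y0=(proj([*c,.015],cam)[0]-[12,12]).astype(int); I=a[y0:y0+24,x0:x0+24].reshape(-1,3); res=[]
  for ph in range(-35,-5,3):
   for dx in np.arange(-.006,.0061,.0015):
    for dy in np.arange(-.006,.0061,.0015):
      p=c+[dx,dy]; b,t=sq(*p,0,.018,ph),sq(*p,.03,.018,ph); r=np.deg2rad(ph); e=np.array([np.cos(r),np.sin(r)]);n=np.array([-e[1],e[0]])
      arm=np.array([[*(p+e*u+n*v),.01] for u,v in((.018,.01),(.08,.01),(.08,-.01),(.018,-.01))])
      f=[(1,arm)]
      for j in range(4):
        q=[b[j],b[(j+1)%4],t[(j+1)%4],t[j]]; nn=np.cross(q[1]-q[0],q[3]-q[0])
        if nn@(o-q[0])>0: f.append((2+j,np.array(q)))
      f+= [(6,t),(7,sq(*p,.03,.008,ph))]
      res.append((resid(design(f,cam,x0,y0,24,24,[0,0]),I),ph,*np.round(p,4)))
  res.sort(); print(cam,*res[:5],sep='\n')
for n,px in(('a',(231,233)),('b',(280,212))): print(n,onz(px,'top',.0035))
print(ctrl.observe()['t'])
E
```

```text
Traceback (most recent call last):
  File "fit.py", line 8, in design
    u=((proj(f,cam)+off-[x0,y0]+.5)*S-.5); cv2.fillConvexPoly(lab,np.round(u).astype(np.int32),i)
        ~~~~^^^^^^^
  File "h.py", line 9, in proj
    p=ctrl.camera_params(cam); c=R.from_quat(p['attitude']).inv().apply(np.atleast_2d(P)-p['origin'])
ValueError: time passes only in moves, steps and waits
```

```bash
sed -i "s/^def proj/from functools import lru_cache\n@lru_cache(None)\ndef cp(n): return ctrl.camera_params(n)\ndef proj/; s/p=ctrl.camera_params(cam)/p=cp(cam)/" h.py
cat > run.py <<'E'
from fit import *
a=np.load('side.npy'); ax=np.array([.560,-.2115]); cam='side'
o=np.array(cp(cam)['origin'])
x0,y0=(proj([*ax,.208],cam)[0]-[12,12]).astype(int)
X,Y,W,H=x0+5,y0+3,16,14
I=a[Y:Y+H,X:X+W].reshape(-1,3)
res=[]
def vis(b,m,i0):
    f=[]
    for j in range(4):
        q=np.array([b[j],b[(j+1)%4],m[(j+1)%4],m[j]])
        if np.cross(q[1]-q[0],q[3]-q[0])@(o-q[0])>0: f.append((i0+j,q))
    return f
k=np.deg2rad(np.arange(0,360,20)); sh=np.c_[ax[0]+.013*np.cos(k),ax[1]+.013*np.sin(k),np.full(18,.195)]
for ph in range(-45,45,5):
  b,m,t=[sq(*ax,z,h,ph) for z,h in((.195,.007),(.216,.007),(.221,.0045))]
  f=[(1,sh)]+vis(b,m,2)+vis(m,t,6)+[(10,t)]
  for dx in np.arange(-1.6,1.1,.4):
    for dy in np.arange(-1.2,1.3,.4):
      res.append((resid(design(f,cam,X,Y,W,H,[dx,dy]),I),ph,round(dx,1),round(dy,1)))
res.sort(); print(*res[:5],sep='\n')
best={}
for r in res: best.setdefault(r[1],round(r[0],1))
print(sorted(best.items()))
for cam in('top','side'):
  a=np.load(cam+'.npy'); c=np.array([.5085,.2585]); o=np.array(cp(cam)['origin'])
  x0,y0=(proj([*c,.015],cam)[0]-[12,12]).astype(int); I=a[y0:y0+24,x0:x0+24].reshape(-1,3); res=[]
  for ph in range(-32,-8,4):
   for dx in np.arange(-.006,.0061,.002):
    for dy in np.arange(-.006,.0061,.002):
      p=c+[dx,dy]; b,t=sq(*p,0,.018,ph),sq(*p,.03,.018,ph); r=np.deg2rad(ph); e=np.array([np.cos(r),np.sin(r)]);n=np.array([-e[1],e[0]])
      arm=np.array([[*(p+e*u+n*v),.01] for u,v in((.018,.01),(.08,.01),(.08,-.01),(.018,-.01))])
      f=[(1,arm)]+vis(b,t,2)+[(6,t),(7,sq(*p,.03,.008,ph))]
      res.append((resid(design(f,cam,x0,y0,24,24,[0,0]),I),ph,*np.round(p,4)))
  res.sort(); print(cam,*res[:5],sep='\n')
for n,px in(('a',(231,233)),('b',(280,212))): print(n,onz(px,'top',.0035))
print(ctrl.observe()['t'])
E
time python3 run.py
```

```text
(np.float64(421.8387150182337), -5, np.float64(-0.4), np.float64(0.0))
(np.float64(436.0546999158628), -10, np.float64(-0.4), np.float64(0.0))
(np.float64(437.52213870190366), 0, np.float64(-0.4), np.float64(0.0))
(np.float64(450.7997123747469), 5, np.float64(-0.4), np.float64(0.0))
(np.float64(453.18535386494756), 0, np.float64(-0.4), np.float64(-0.4))
[(-45, np.float64(663.1)), (-40, np.float64(678.8)), (-35, np.float64(688.3)), (-30, np.float64(615.8)), (-25, np.float64(572.5)), (-20, np.float64(509.8)), (-15, np.float64(465.2)), (-10, np.float64(436.1)), (-5, np.float64(421.8)), (0, np.float64(437.5)), (5, np.float64(450.8)), (10, np.float64(505.1)), (15, np.float64(536.5)), (20, np.float64(577.5)), (25, np.float64(624.6)), (30, np.float64(629.8)), (35, np.float64(633.5)), (40, np.float64(654.6))]
top
(np.float64(213.75414668433234), -20, np.float64(0.5025), np.float64(0.2605))
(np.float64(214.3077955417366), -16, np.float64(0.5025), np.float64(0.2605))
(np.float64(218.37077830724695), -20, np.float64(0.5045), np.float64(0.2605))
(np.float64(222.77609749498373), -20, np.float64(0.5085), np.float64(0.2585))
(np.float64(224.86264281006171), -16, np.float64(0.5045), np.float64(0.2605))
side
(np.float64(635.6291995921806), -20, np.float64(0.5085), np.float64(0.2625))
(np.float64(657.2621653242912), -24, np.float64(0.5085), np.float64(0.2625))
(np.float64(684.2033778410015), -16, np.float64(0.5085), np.float64(0.2625))
(np.float64(691.0346567084277), -24, np.float64(0.5105), np.float64(0.2625))
(np.float64(710.261033000735), -20, np.float64(0.5105), np.float64(0.2625))
a [0.46724794 0.33270828 0.0035    ]
b [0.53281869 0.18439795 0.0035    ]
2.1
real	0m6.347s
user	0m6.827s
sys	0m0.185s
```

```bash
cat >> h.py <<'E'
def plan(*targets):
    """targets: (x,y,z,yaw of tool y axis deg or None); tool-frame rotvec & shift from measured pose"""
    s=ctrl.observe(); Rt=R.from_quat(s['eef_rot']); M=Rt.as_matrix()
    print('t',round(s['t'],2),'pos',np.round(s['ee_pos'],4),'yaw_y',round(np.degrees(np.arctan2(M[1,1],M[0,1])),1),'q',np.round(s['q'],2),'F',np.round(s['ft_force'],1),'T',np.round(s['torque'],2),'open',round(float(s['opening']),4),'grip',round(float(s['grip_force']),1))
    for x,y,z,yaw in targets:
        rv=0
        if yaw is not None:
            a=np.deg2rad(yaw); Y=np.array([np.cos(a),np.sin(a),0]); Z=np.array([0,0,-1.]); G=np.c_[np.cross(Y,Z),Y,Z]
            rv=R.from_matrix(M.T@G).as_rotvec()
        print('rv',np.round(rv,3),'shift',np.round(M.T@(np.array([x,y,z])-s['ee_pos']),4))
E
python3 -c "
from h import *
plan((.507,.260,.2,70),(.507,.260,.09,70),(.507,.26,.022,70))"
```

```text
t 2.1 pos [0.2018 0.6179 0.25  ] yaw_y 71.9 q [-0.99  0.5  -0.43  1.55  0.22  1.14 -0.21] F [-0.4 -0.7  0.1] T [-0.03 -0.02 -0.02] open 0.0847 grip 0.0
rv [ 0.    -0.     0.033] shift [-0.4012 -0.2454  0.05  ]
rv [ 0.    -0.     0.033] shift [-0.4012 -0.2454  0.16  ]
rv [ 0.    -0.     0.033] shift [-0.4012 -0.2454  0.228 ]
```

The manual's scale: shifts go in shares of 0.5 m and turns go in shares of pi rad. Converting my numbers, -0.401 m / 0.5 = -0.802, -0.245 m / 0.5 = -0.49, 0.033 rad / 3.1416 = 0.0105.

>>> jog_arm(commands=[[[0, 0, 0.0105], [-0.802, -0.49, 0.1], 1], [[0, 0, 0.0105], [-0.802, -0.49, 0.1], 1], [[0, 0, 0.0105], [-0.802, -0.49, 0.1], 1], [[0, 0, 0.0105], [-0.802, -0.49, 0.1], 1], [[0, 0, 0.0105], [-0.802, -0.49, 0.1], 1]])

```text
t: 2.72
ee_pos: [0.4048, 0.38, 0.2171]
eef_rot: [0.173, 0.985, 0.0, 0.0]
ft_force: [-0.1, 0.6, -0.1]
opening: 0.0856
grip_force: 0.0
```

```bash
python3 -c "
from h import *
plan((.507,.260,.2,70),(.507,.260,.09,70),(.507,.26,.022,70))"
```

```text
t 2.73 pos [0.4048 0.38   0.2171] yaw_y 70.0 q [-0.52  0.36 -0.35  1.83  0.14  0.98  0.29] F [-0.1  0.6 -0.1] T [ 0.07 -0.05 -0.04] open 0.0856 grip 0.0
rv [0.001 0.001 0.   ] shift [-0.137  -0.0779  0.0171]
rv [0.001 0.001 0.   ] shift [-0.1369 -0.078   0.1271]
rv [0.001 0.001 0.   ] shift [-0.1369 -0.078   0.1951]
```

Scaled: -0.137 m / 0.5 = -0.274, 0.09 m / 0.5 = 0.18.

>>> jog_arm(commands=[[[0, 0, 0], [-0.12, -0.068, 0.1], 1], [[0, 0, 0], [-0.2, -0.114, 0.18], 1], [[0, 0, 0], [-0.274, -0.156, 0.234], 1], [[0, 0, 0], [-0.274, -0.156, 0.234], 1], [[0, 0, 0], [-0.274, -0.156, 0.234], 1]])

```text
t: 3.35
ee_pos: [0.5057, 0.2612, 0.0996]
eef_rot: [0.174, 0.985, -0.0, -0.0]
ft_force: [0.8, -0.1, 0.5]
opening: 0.0851
grip_force: 0.0
```

```bash
python3 -c "
from h import *
plan((.507,.260,.022,70))
for c in('top','side'):
    cap(c)
    for n in('crank','grip'):
        print(c,n,[(np.round(d['point'],3).tolist(),round(d['score'],2)) for d in ctrl.spot_point(n,c)])
"
```

```text
t 3.35 pos [0.5057 0.2612 0.0996] yaw_y 69.9 q [-0.31  0.53 -0.27  1.87  0.19  0.76  0.53] F [ 0.8 -0.1  0.5] T [0.03 0.04 0.02] open 0.0851 grip 0.0
rv [-0.    -0.001 -0.001] shift [-0.0017 -0.0007  0.0776]
top crank [([0.542, 0.098, -0.0], 0.68), ([0.508, 0.262, 0.002], 0.44)]
top grip [([0.575, 0.236, 0.03], 0.42), ([0.499, 0.039, 0.033], 0.37)]
side crank [([0.51, 0.257, 0.004], 0.66), ([0.543, 0.1, -0.002], 0.59)]
side grip [([0.497, 0.043, 0.03], 0.66), ([0.574, 0.234, 0.031], 0.48)]
```

Scaled: 0.077 m / 0.5 = 0.154, -0.0027 m / 0.5 = -0.0054.

>>> jog_arm(commands=[[[0, 0, 0], [-0.0054, -0.0016, 0.1], 0.9], [[0, 0, 0], [-0.0054, -0.0016, 0.154], 0.9], [[0, 0, 0], [-0.0054, -0.0016, 0.154], 0.9], [[0, 0, 0], [-0.0054, -0.0016, 0.154], 0.3], [[0, 0, 0], [-0.0054, -0.0016, 0.154], 0.2]], squeeze=60)

```text
t: 4.28
ee_pos: [0.509, 0.2606, 0.0246]
eef_rot: [0.173, 0.985, 0.001, 0.001]
ft_force: [0.1, -0.1, -0.3]
opening: 0.0414
grip_force: 0.0
```

>>> jog_arm(commands=[[[0, 0, 0], [0, 0, 0], 0], [[0, 0, 0], [0, 0, 0], 0], [[0, 0, 0], [0, 0, 0], 0], [[0, 0, 0], [0, 0, 0], 0]])

```text
t: 4.78
ee_pos: [0.5091, 0.2605, 0.0248]
eef_rot: [0.173, 0.985, 0.001, 0.001]
ft_force: [-1.1, 0.9, 5.9]
opening: 0.035
grip_force: 61.3
```

Scaled: -0.08 m / 0.5 = -0.16, -0.03 m / 0.5 = -0.06.

>>> jog_arm(commands=[[[0, 0, 0], [0, 0, -0.06], 0], [[0, 0, 0], [0, 0, -0.16], 0], [[0, 0, 0], [0, 0, -0.16], 0]])

```text
t: 5.15
ee_pos: [0.5109, 0.2614, 0.1073]
eef_rot: [0.174, 0.985, 0.003, 0.003]
ft_force: [0.9, -0.1, -3.9]
opening: 0.0343
grip_force: 60.5
```

```bash
python3 -c "
from h import *
plan((.555,-.212,.28,86))
for c in('top','side'):
    cap(c,c+'1.png')
    for n in('crank','grip'):
        print(c,n,[(np.round(d['point'],3).tolist(),round(d['score'],2)) for d in ctrl.spot_point(n,c)])
t=cv2.imread('pics/top1.png'); s=cv2.imread('pics/side1.png')
cv2.imwrite('pics/g1.png',cv2.resize(np.hstack([t[150:290,170:370],s[90:230,200:400]]),(800,280)))
"
```

```text
t 5.15 pos [0.5109 0.2614 0.1073] yaw_y 70.0 q [-0.31  0.52 -0.27  1.87  0.19  0.77  0.54] F [ 0.9 -0.1 -3.9] T [ 0.03 -0.02  0.05] open 0.0343 grip 60.5
rv [ 0.006  0.007 -0.279] shift [-0.2043 -0.4287 -0.1742]
top crank [([0.544, 0.099, 0.002], 0.82), ([0.511, 0.261, 0.085], 0.66)]
top grip [([0.499, 0.041, 0.034], 0.5)]
side crank [([0.51, 0.256, 0.081], 0.87), ([0.542, 0.098, -0.0], 0.71)]
side grip [([0.571, 0.236, 0.108], 0.63), ([0.494, 0.043, 0.03], 0.51)]
```

View pics/g1.png

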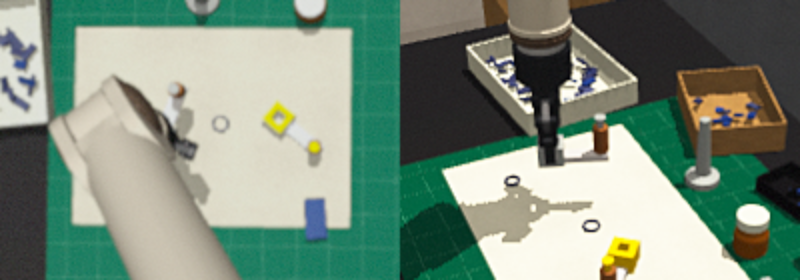

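The crank is lifted level in the gripper; the side crop shows it at about (555,150). The bystanders have not been touched. Carrying it over the spindle.

Scaled: -0.245 m / 0.5 = -0.49, -0.04 m / 0.5 = -0.08, -0.23 rad / 3.1416 = -0.0732.

>>> jog_arm(commands=[[[0, 0, 0], [0, 0, -0.12], 0], [[0, 0, -0.0159], [-0.08, -0.16, -0.24], 0], [[0, 0, -0.035], [-0.13, -0.27, -0.33], 0], [[0, 0, -0.0541], [-0.18, -0.38, -0.33], 0], [[0, 0, -0.0732], [-0.23, -0.49, -0.33], 0]])

```text
t: 6.08
ee_pos: [0.5287, 0.035, 0.262]
eef_rot: [0.058, 0.998, 0.0, 0.0]
ft_force: [0.7, -1.2, -3.2]
opening: 0.0348
grip_force: 61.4
```

```bash
python3 -c "
from h import *
plan((.5595,-.211,.272,86))"
```

```text
t 6.08 pos [0.5287 0.035  0.262 ] yaw_y 83.4 q [ 0.11  0.25 -0.27  1.84  0.08  1.05  1.27] F [ 0.7 -1.2 -3.2] T [-0.03 -0.11  0.02] open 0.0348 grip 61.4
rv [ 0.     0.001 -0.046] shift [-0.059  -0.2408 -0.0101]
```

Scaled: -0.241 m / 0.5 = -0.482, -0.059 m / 0.5 = -0.118, -0.046 rad / 3.1416 = -0.0146.

>>> jog_arm(commands=[[[0, 0, -0.0064], [-0.03, -0.12, -0.02], 0], [[0, 0, -0.0146], [-0.06, -0.24, -0.02], 0], [[0, 0, -0.0146], [-0.09, -0.36, -0.02], 0], [[0, 0, -0.0146], [-0.118, -0.482, -0.02], 0], [[0, 0, -0.0146], [-0.118, -0.482, -0.02], 0]])

```text
t: 6.7
ee_pos: [0.5566, -0.2178, 0.2696]
eef_rot: [0.042, 0.999, -0.002, -0.002]
ft_force: [0.6, 1.1, -2.9]
opening: 0.035
grip_force: 61.3
```

```bash
python3 -c "
from h import *
P=[]
for i in range(2):
  for c in('top','side'):
    cap(c,c+'2.png')
    for n in('crank','grip','spindle_seat'):
        print(c,n,[(np.round(d['point'],3).tolist(),round(d['score'],2)) for d in ctrl.spot_point(n,c)])
plan((.5595,-.211,.272,86))
t=cv2.imread('pics/top2.png'); s=cv2.imread('pics/side2.png')
cv2.imwrite('pics/g2.png',cv2.resize(np.hstack([t[160:240,380:480],s[180:260,330:430]]),(800,320),interpolation=cv2.INTER_CUBIC))
"
```

```text
top crank [([0.542, 0.099, 0.002], 0.73)]
top grip [([0.469, 0.334, 0.003], 0.71), ([0.628, -0.224, 0.275], 0.57), ([0.499, 0.039, 0.033], 0.37), ([0.563, -0.211, 0.0], 0.21)]
top spindle_seat []
side crank [([0.56, -0.21, 0.246], 0.73), ([0.543, 0.097, -0.001], 0.58)]
side grip [([0.393, 0.041, -0.0], 0.58), ([0.496, 0.044, 0.033], 0.52), ([0.624, -0.212, 0.277], 0.49)]
side spindle_seat [([0.558, -0.212, 0.193], 0.77)]
top crank [([0.544, 0.099, 0.003], 0.55)]
top grip [([0.5, 0.044, 0.035], 0.59), ([0.631, -0.214, 0.275], 0.48)]
top spindle_seat [([0.756, -0.205, -0.0], 0.28)]
side crank [([0.541, 0.099, 0.0], 0.92), ([0.562, -0.209, 0.249], 0.6), ([0.361, -0.293, -0.006], 0.58)]
side grip [([0.5, 0.044, 0.029], 0.59), ([0.626, -0.218, 0.276], 0.46)]
side spindle_seat [([0.561, -0.212, 0.194], 0.75)]
t 7.5 pos [ 0.5586 -0.2099  0.2715] yaw_y 85.8 q [ 0.43  0.36 -0.14  1.68  0.06  1.11  1.77] F [ 0.1 -0.6 -3.2] T [ 0.04  0.03 -0.01] open 0.0345 grip 61.3
rv [-0.     0.    -0.003] shift [-0.001  -0.0011 -0.0005]
```

View pics/g2.png

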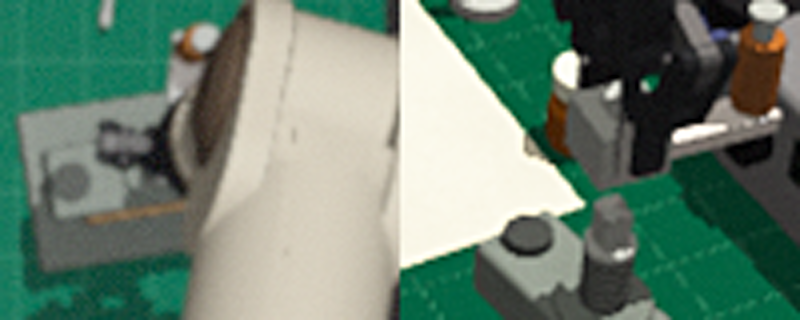

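The hub sits over the shank in the side crop (hub at about (600,130), shank at (615,225)). Lowering gently and watching the force.

Scaled: 0.034 m / 0.5 = 0.068, -0.001 m / 0.5 = -0.002.

>>> jog_arm(commands=[[[0, 0, 0], [-0.002, -0.002, 0.02], 0], [[0, 0, 0], [-0.002, -0.002, 0.04], 0], [[0, 0, 0], [-0.002, -0.002, 0.054], 0], [[0, 0, 0], [-0.002, -0.002, 0.062], 0], [[0, 0, 0], [-0.002, -0.002, 0.068], 0]])

```text
t: 8.12
ee_pos: [0.5595, -0.2109, 0.2372]
eef_rot: [0.036, 0.999, 0.0, -0.0]
ft_force: [0.1, 0.2, -2.3]
opening: 0.0344
grip_force: 61.3
```

```bash
python3 -c "
from h import *
plan((.5595,-.211,.219,86))"
```

```text
t 8.12 pos [ 0.5595 -0.2109  0.2372] yaw_y 85.8 q [ 0.42  0.39 -0.14  1.71  0.06  1.05  1.76] F [ 0.1  0.2 -2.3] T [ 0.02  0.06 -0.03] open 0.0344 grip 61.3
rv [ 0.    -0.    -0.003] shift [ 0.     -0.0001  0.0182]
```

Scaled: 0.015 m / 0.5 = 0.03, 0.012 m / 0.5 = 0.024.

>>> jog_arm(commands=[[[0, 0, 0], [0, 0, 0.008], 0], [[0, 0, 0], [0, 0, 0.016], 0], [[0, 0, 0], [0, 0, 0.024], 0], [[0, 0, 0], [0, 0, 0.03], 0], [[0, 0, 0], [0, 0, 0.03], 0]])

```text
t: 8.75
ee_pos: [0.5593, -0.2109, 0.2221]
eef_rot: [0.036, 0.999, 0.0, -0.0]
ft_force: [0.1, -0.6, -2.1]
opening: 0.0346
grip_force: 61.3
```

Scaled: 0.004 m / 0.5 = 0.008, 0.003 m / 0.5 = 0.006.

>>> jog_arm(commands=[[[0, 0, 0], [0, 0, 0.006], 0], [[0, 0, 0], [0, 0, 0.008], 0], [[0, 0, 0], [0, 0, 0.008], 0]])

```text
t: 9.12
ee_pos: [0.5598, -0.211, 0.2192]
eef_rot: [0.036, 0.999, -0.0, 0.0]
ft_force: [-1.9, 1.0, 3.2]
opening: 0.0348
grip_force: 62.1
```

```bash
python3 -c "
from h import *
plan((.5595,-.211,.219,86))
for i in range(2):
    cap('side','side3.png')
    for n in('crank','grip','spindle_seat'):
        print(n,[(np.round(d['point'],3).tolist(),round(d['score'],2)) for d in ctrl.spot_point(n,'side')])
s=cv2.imread('pics/side3.png')
cv2.imwrite('pics/g3.png',cv2.resize(s[200:275,335:435],(800,600),interpolation=cv2.INTER_CUBIC))
"
```

```text
t 9.12 pos [ 0.5598 -0.211   0.2192] yaw_y 85.8 q [ 0.42  0.41 -0.14  1.73  0.07  1.01  1.76] F [-1.9  1.   3.2] T [ 0.13  0.39 -0.01] open 0.0348 grip 62.1
rv [-0.     0.001 -0.003] shift [ 0.0003 -0.      0.0002]
crank [([0.561, -0.216, 0.196], 0.93), ([0.542, 0.099, -0.0], 0.86)]
grip [([0.498, 0.041, 0.029], 0.56), ([0.631, -0.216, 0.222], 0.51)]
spindle_seat []
crank [([0.562, -0.216, 0.196], 0.91), ([0.543, 0.098, -0.001], 0.6)]
grip [([0.36, -0.295, -0.004], 0.68), ([0.629, -0.218, 0.225], 0.61), ([0.497, 0.046, 0.03], 0.53)]
spindle_seat [([0.558, -0.211, 0.194], 0.66)]
```

View pics/g3.png

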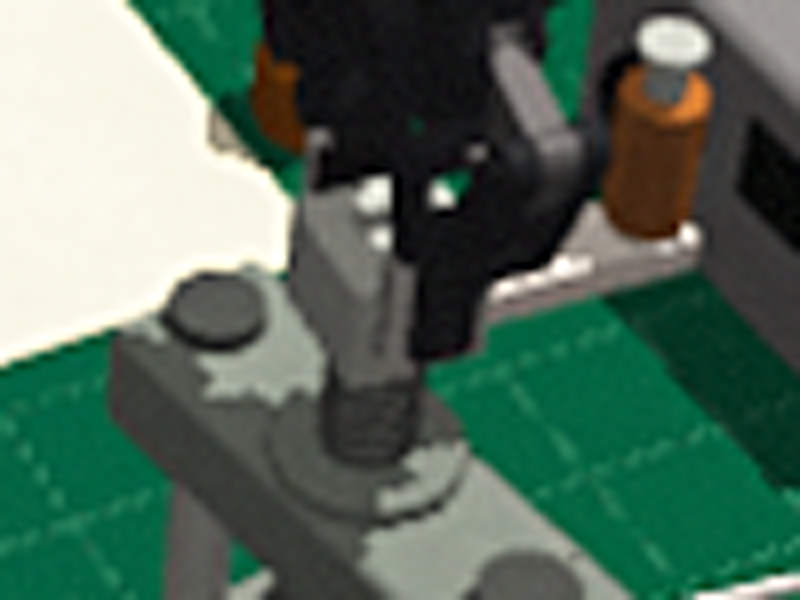

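The crank is home: the hub's underside meets the shoulder at about (375,380) in the crop, it is level, and the contact force is about 5 N. Next I open the fingers, rise a little and slide along the arm to straddle the sleeve.

Scaled: -0.013 m / 0.5 = -0.026.

>>> jog_arm(commands=[[[0, 0, 0], [0, 0, 0], 0.75], [[0, 0, 0], [0, 0, 0], 0.75], [[0, 0, 0], [0, 0, 0], 0.75], [[0, 0, 0], [0, 0, -0.026], 0.75]])

```text
t: 10.02
ee_pos: [0.5587, -0.2106, 0.2307]
eef_rot: [0.036, 0.999, 0.0, -0.001]
ft_force: [0.2, -0.1, 0.3]
opening: 0.0641
grip_force: 0.0
```

Scaled: -0.07 m / 0.5 = -0.14, -0.03 m / 0.5 = -0.06.

>>> jog_arm(commands=[[[0, 0, 0], [0, 0, 0], 0.75], [[0, 0, 0], [-0.06, 0, 0], 0.75], [[0, 0, 0], [-0.14, 0, 0], 0.75], [[0, 0, 0], [-0.14, 0, 0], 0.75]])

```text
t: 10.52
ee_pos: [0.6317, -0.2152, 0.2312]
eef_rot: [0.036, 0.999, 0.0, 0.001]
ft_force: [-0.7, 0.1, -1.0]
opening: 0.064
grip_force: 0.0
```

```bash
python3 -c "
from h import *
plan((.5595+.0698,-.211-.0051,.231,86))
for i in range(2):
  for c in ('side','top'):
    cap(c,c+'4.png')
    for n in('crank','grip'):
        print(n,[(np.round(d['point'],3).tolist(),round(d['score'],2)) for d in ctrl.spot_point(n,c) if d['point'][1]<-.1])
"
```

```text
t 10.53 pos [ 0.6317 -0.2152  0.2312] yaw_y 85.9 q [ 0.39  0.52 -0.14  1.53  0.07  1.1   1.73] F [-0.7  0.1 -1. ] T [-0.05  0.01 -0.02] open 0.064 grip 0.0
rv [ 0.001  0.002 -0.001] shift [ 0.0023 -0.0011  0.0002]
crank [([0.559, -0.213, 0.195], 0.93)]
grip [([0.628, -0.216, 0.223], 0.62)]
crank [([0.558, -0.21, 0.199], 0.78)]
grip []
crank [([0.561, -0.213, 0.197], 0.93)]
grip [([0.632, -0.216, 0.224], 0.6), ([0.36, -0.294, -0.002], 0.45)]
crank [([0.558, -0.214, 0.197], 0.48)]
grip []
```

Scaled: 0.002 m / 0.5 = 0.004, -0.001 m / 0.5 = -0.002.

>>> jog_arm(commands=[[[0, 0, 0], [0.004, -0.002, 0], 0.1], [[0, 0, 0], [0.004, -0.002, 0], 0], [[0, 0, 0], [0.004, -0.002, 0], 0], [[0, 0, 0], [0.004, -0.002, 0], 0], [[0, 0, 0], [0.004, -0.002, 0], 0]], squeeze=40)

```text
t: 11.75
ee_pos: [0.6272, -0.2169, 0.2314]
eef_rot: [0.036, 0.999, -0.0, -0.0]
ft_force: [-0.8, -1.3, -0.1]
opening: 0.021
grip_force: 39.0
```

```bash
cat > z.py <<'E'
from h import *
import sys
C=np.array([.5593,-.2113])
def arc(degs,dz=0):
    s=ctrl.observe(); M=R.from_quat(s['eef_rot']).as_matrix(); d=s['ee_pos'][:2]-C
    a=np.degrees(np.arctan2(d[1],d[0])); print('ang',round(a,1),'r',round(np.hypot(*d),4))
    a=float(sys.argv[1]) if len(sys.argv)>1 else a   # commanded angle
    for k,b in enumerate(degs):
        t=np.deg2rad(b); print(b, np.round(M.T@np.array([*(C+.07*np.array([np.cos(t),np.sin(t)])-s['ee_pos'][:2]),0]),4)) 
def look(n=1):
    for i in range(n):
        cap('side'); print([(np.round(d['point'],3).tolist(),round(d['score'],2)) for d in ctrl.spot_point('crank','side') if d['point'][1]<-.1],[np.round(d['point'],3).tolist() for d in ctrl.spot_point('grip','side') if d['point'][1]<-.1])
E
python3 -c "
from z import *
plan((.6293,-.216,.231,86)); arc([-4,2,8,14,20,26]); look()"
```

```text
t 11.75 pos [ 0.6272 -0.2169  0.2314] yaw_y 85.8 q [ 0.39  0.51 -0.14  1.54  0.07  1.1   1.73] F [-0.8 -1.3 -0.1] T [ 0.01  0.2  -0.03] open 0.021 grip 39.0
rv [-0.    -0.    -0.003] shift [-0.0021  0.0011  0.0004]
ang -4.7 r 0.0681
-4 [-0.0019  0.0009 -0.    ]
2 [-0.0015  0.0082 -0.    ]
8 [-0.0003  0.0154 -0.    ]
14 [ 0.0016  0.0225 -0.    ]
20 [0.0042 0.0293 0.    ]
26 [0.0076 0.0358 0.    ]
[([0.563, -0.213, 0.194], 0.77)] [[0.629, -0.218, 0.224]]
```

Scaled: 0.0336 m / 0.5 = 0.0672, 0.0273 m / 0.5 = 0.0546.

>>> jog_arm(commands=[[[0, 0, 0], [0.0006, 0.014, 0], 0], [[0, 0, 0], [0.0028, 0.0278, 0], 0], [[0, 0, 0], [0.0062, 0.0414, 0], 0], [[0, 0, 0], [0.011, 0.0546, 0], 0], [[0, 0, 0], [0.0172, 0.0672, 0], 0]])

```text
t: 12.52
ee_pos: [0.6209, -0.1828, 0.2316]
eef_rot: [0.037, 0.999, -0.0, 0.0]
ft_force: [-2.3, -3.7, 0.3]
opening: 0.0207
grip_force: 39.3
```

```bash
python3 -c "
from z import *
plan(); arc([25,31,37,43,49,55]); look()"
```

```text
t 12.53 pos [ 0.6209 -0.1828  0.2316] yaw_y 85.8 q [ 0.35  0.48 -0.15  1.58  0.08  1.08  1.68] F [-2.3 -3.7  0.3] T [-0.93  0.53  0.02] open 0.0207 grip 39.3
ang 24.8 r 0.0679
25 [-0.0017  0.0012 -0.    ]
31 [ 0.0022  0.0074 -0.    ]
37 [ 0.0067  0.0132 -0.    ]
43 [ 0.0118  0.0184 -0.    ]
49 [ 0.0174  0.0231 -0.    ]
55 [ 0.0235  0.0272 -0.    ]
[([0.56, -0.215, 0.196], 0.72)] [[0.559, -0.211, 0.194], [0.622, -0.181, 0.224]]
```

Scaled: 0.025 m / 0.5 = 0.05, 0.0233 m / 0.5 = 0.0466.

>>> jog_arm(commands=[[[0, 0, 0], [0.0072, 0.0118, 0], 0], [[0, 0, 0], [0.0156, 0.0228, 0], 0], [[0, 0, 0], [0.025, 0.0328, 0], 0], [[0, 0, 0], [0.0354, 0.042, 0], 0], [[0, 0, 0], [0.0466, 0.05, 0], 0]])

```text
t: 13.3
ee_pos: [0.6, -0.1557, 0.2319]
eef_rot: [0.036, 0.999, -0.0, 0.001]
ft_force: [1.0, -3.7, 2.0]
opening: 0.021
grip_force: 39.4
```

```bash
python3 -c "
from z import *
plan(); arc([53,70]); look()"
```

```text
t 13.3 pos [ 0.6    -0.1557  0.2319] yaw_y 85.8 q [ 0.33  0.43 -0.16  1.66  0.07  1.05  1.65] F [ 1.  -3.7  2. ] T [-1.07 -0.14 -0.04] open 0.021 grip 39.4
ang 53.8 r 0.0689
53 [-0.0014  0.0004  0.    ]
70 [ 0.0174  0.0089 -0.    ]
[([0.561, -0.214, 0.196], 0.82)] [[0.599, -0.156, 0.225]]
```

Scaled: 0.0188 m / 0.5 = 0.0376, 0.0123 m / 0.5 = 0.0246.

>>> jog_arm(commands=[[[0, 0, 0], [0.012, 0.0068, 0], 0], [[0, 0, 0], [0.0246, 0.0124, 0], 0], [[0, 0, 0], [0.0376, 0.0168, 0], 0], [[0, 0, 0], [0.0376, 0.0168, 0], 0]])

```text
t: 13.95
ee_pos: [0.5811, -0.1451, 0.2319]
eef_rot: [0.036, 0.999, 0.001, -0.0]
ft_force: [0.4, 1.2, 6.0]
opening: 0.0207
grip_force: 39.9
```

```bash
python3 -c "
from z import *
plan(); arc([]); look()"
```

```text
t 13.95 pos [ 0.5811 -0.1451  0.2319] yaw_y 85.9 q [ 0.33  0.4  -0.16  1.71  0.07  1.04  1.64] F [0.4 1.2 6. ] T [-0.32 -0.12  0.02] open 0.0207 grip 39.9
ang 71.7 r 0.0697
[([0.56, -0.212, 0.196], 0.85)] [[0.583, -0.144, 0.226]]
```

Scaled: 0.0205 m / 0.5 = 0.041, 0.0136 m / 0.5 = 0.0272.

>>> jog_arm(commands=[[[0, 0, 0], [0.0134, 0.003, 0], 0], [[0, 0, 0], [0.0272, 0.0046, 0], 0], [[0, 0, 0], [0.041, 0.005, 0], 0], [[0, 0, 0], [0.041, 0.005, 0], 0]])

```text
t: 14.6
ee_pos: [0.561, -0.1409, 0.2321]
eef_rot: [0.036, 0.999, 0.001, 0.0]
ft_force: [1.4, 1.3, 6.2]
opening: 0.0213
grip_force: 40.1
```

```bash
python3 -c "
from z import *
plan(); arc([]); look()"
```

```text
t 14.6 pos [ 0.561  -0.1409  0.2321] yaw_y 85.9 q [ 0.33  0.36 -0.16  1.76  0.07  1.02  1.64] F [1.4 1.3 6.2] T [-0.04 -0.23 -0.01] open 0.0213 grip 40.1
ang 88.6 r 0.0704
[([0.559, -0.216, 0.198], 0.98)] [[0.563, -0.143, 0.225]]
```

Scaled: 0.0203 m / 0.5 = 0.0406, 0.0137 m / 0.5 = 0.0274.

>>> jog_arm(commands=[[[0, 0, 0], [0.0138, -0.001, 0], 0], [[0, 0, 0], [0.0274, -0.0036, 0], 0], [[0, 0, 0], [0.0406, -0.0074, 0], 0], [[0, 0, 0], [0.0406, -0.0074, 0], 0]])

```text
t: 15.25
ee_pos: [0.5399, -0.1427, 0.2318]
eef_rot: [0.036, 0.999, 0.001, -0.001]
ft_force: [-0.2, 2.8, 7.1]
opening: 0.0208
grip_force: 40.1
```

```bash
python3 -c "
from z import *
plan(); arc([]); look()"
```

```text
t 15.25 pos [ 0.5399 -0.1427  0.2318] yaw_y 85.9 q [ 0.34  0.33 -0.16  1.81  0.06  1.01  1.66] F [-0.2  2.8  7.1] T [0.19 0.02 0.09] open 0.0208 grip 40.1
ang 105.8 r 0.0713
[([0.561, -0.212, 0.195], 0.78), ([0.556, -0.214, -0.004], 0.3)] [[0.541, -0.143, 0.224]]
```

Scaled: 0.0183 m / 0.5 = 0.0366, 0.0125 m / 0.5 = 0.025.

>>> jog_arm(commands=[[[0, 0, 0], [0.0128, -0.0052, 0], 0], [[0, 0, 0], [0.025, -0.0114, 0], 0], [[0, 0, 0], [0.0366, -0.019, 0], 0], [[0, 0, 0], [0.0366, -0.019, 0], 0]])

```text
t: 15.9
ee_pos: [0.5196, -0.1518, 0.2302]
eef_rot: [0.037, 0.999, 0.001, -0.002]
ft_force: [-2.2, 4.1, -0.6]
opening: 0.0211
grip_force: 39.3
```

```bash
python3 -c "
from z import *
plan(); arc([]); look()"
```

```text
t 15.9 pos [ 0.5196 -0.1518  0.2302] yaw_y 85.8 q [ 0.37  0.31 -0.16  1.85  0.06  1.    1.68] F [-2.2  4.1 -0.6] T [1.09 0.43 0.02] open 0.0211 grip 39.3
ang 123.7 r 0.0715
[([0.56, -0.211, 0.185], 0.7), ([0.359, -0.295, -0.003], 0.56)] [[0.521, -0.156, 0.221]]
```

The thread has dropped: the crank's z went from 0.196 to 0.185, and the upward force vanished between 106° and 124°. So the turn is now about -0.15 ± 0.15, and I need about 6.4 rad forward. I'll lower the hand with the sleeve and plan the arcs.

```bash
cat > fw.py <<'E'
from z import *
from scipy.optimize import least_squares
P=np.array([(.6272,-.2169),(.6209,-.1828),(.6,-.1557),(.5811,-.1451),(.561,-.1409),(.5399,-.1427),(.5196,-.1518)])
C=least_squares(lambda c:np.hypot(*(P-c).T)-.07,[.559,-.211]).x; print('C',C, np.round(np.hypot(*(P-C).T),4))
s=ctrl.observe(); M=R.from_quat(s['eef_rot']).as_matrix(); d=s['ee_pos'][:2]-C; a0=np.arctan2(d[1],d[0]); print('a0',np.degrees(a0),np.hypot(*d))
pt=lambda a,z:np.array([*(C+.07*np.array([np.cos(a),np.sin(a)])),z])
z0=s['ee_pos'][2]-.010; k=0
print('corr',np.round(M.T@(pt(a0,z0)-s['ee_pos']),4))
tot=6.4;n=32
for c in range(0,n,5):
    print(c//5+1,[np.round(M.T@(pt(a0-.2*j,z0-.00255*.2*j)-pt(a0-.2*c,z0-.00255*.2*c)),4).tolist() for j in range(c+1,min(c+6,n+1))])
E
python3 -c "
from z import *
look()"; python3 fw.py
```

```text
[([0.559, -0.214, 0.184], 0.68), ([0.56, -0.212, 0.181], 0.48)] [[0.522, -0.15, 0.224]]
C [ 0.5570822  -0.21084046] [0.0704 0.0697 0.0699 0.07   0.0701 0.0703 0.0699]
a0 122.13962044650124 0.0699219504829847
corr [-0.    0.    0.01]
1 [[-0.012, 0.0071, 0.0005], [-0.0252, 0.0117, 0.0009], [-0.0391, 0.0135, 0.0014], [-0.053, 0.0126, 0.0018], [-0.0665, 0.0089, 0.0022]]
2 [[-0.0125, -0.0063, 0.0004], [-0.0235, -0.0149, 0.0009], [-0.0325, -0.0256, 0.0013], [-0.0393, -0.0378, 0.0018], [-0.0435, -0.0512, 0.0022]]
3 [[-0.0015, -0.0139, 0.0005], [-0.0001, -0.0278, 0.001], [0.0039, -0.0412, 0.0015], [0.0106, -0.0535, 0.002], [0.0195, -0.0642, 0.0025]]
4 [[0.0109, -0.0087, 0.0005], [0.0233, -0.0151, 0.0011], [0.0368, -0.0189, 0.0017], [0.0507, -0.02, 0.0023], [0.0646, -0.0182, 0.0028]]
5 [[0.0132, 0.0045, 0.0006], [0.0253, 0.0115, 0.0012], [0.0358, 0.0207, 0.0017], [0.0442, 0.0319, 0.0023], [0.0502, 0.0445, 0.0029]]
6 [[0.0034, 0.0136, 0.0006], [0.004, 0.0275, 0.0011], [0.0019, 0.0413, 0.0016], [-0.003, 0.0544, 0.0021], [-0.0103, 0.0663, 0.0026]]
7 [[-0.0096, 0.0102, 0.0005], [-0.021, 0.0183, 0.0009]]
```

Scaled: 0.01 m / 0.5 = 0.02, 0.005 m / 0.5 = 0.01.

>>> jog_arm(commands=[[[0, 0, 0], [0, 0, 0.01], 0], [[0, 0, 0], [0, 0, 0.02], 0], [[0, 0, 0], [0, 0, 0.02], 0]])

```text
t: 16.58
ee_pos: [0.5204, -0.1511, 0.2207]
eef_rot: [0.036, 0.999, 0.001, -0.002]
ft_force: [-4.2, 5.9, 4.0]
opening: 0.0211
grip_force: 39.7
```

Scaled: -0.0665 m / 0.5 = -0.133, -0.053 m / 0.5 = -0.106.

>>> jog_arm(commands=[[[0, 0, 0], [-0.024, 0.0142, 0.001], 0], [[0, 0, 0], [-0.0504, 0.0234, 0.0018], 0], [[0, 0, 0], [-0.0782, 0.027, 0.0028], 0], [[0, 0, 0], [-0.106, 0.0252, 0.0036], 0], [[0, 0, 0], [-0.133, 0.0178, 0.0044], 0]])

```text
t: 17.2
ee_pos: [0.5888, -0.1486, 0.219]
eef_rot: [0.036, 0.999, 0.0, -0.001]
ft_force: [-3.4, 2.0, 2.2]
opening: 0.0208
grip_force: 39.6
```

```bash
python3 -c "
from z import *
plan(); look(2)"; python3 fw.py | sed -n 1,2p
```

```text
t 17.2 pos [ 0.5888 -0.1486  0.219 ] yaw_y 85.9 q [ 0.32  0.43 -0.16  1.7   0.08  1.02  1.64] F [-3.4  2.   2.2] T [ 0.27  0.57 -0.03] open 0.0208 grip 39.6
[([0.56, -0.213, 0.184], 0.79)] []
[([0.561, -0.214, 0.182], 0.9)] [[0.591, -0.15, 0.212]]
C [ 0.5570822  -0.21084046] [0.0704 0.0697 0.0699 0.07   0.0701 0.0703 0.0699]
a0 62.99455166253004 0.0695364475341109
```

Scaled: -0.0512 m / 0.5 = -0.1024, -0.0435 m / 0.5 = -0.087.

>>> jog_arm(commands=[[[0, 0, 0], [-0.025, -0.0126, 0.0008], 0], [[0, 0, 0], [-0.047, -0.0298, 0.0018], 0], [[0, 0, 0], [-0.065, -0.0512, 0.0026], 0], [[0, 0, 0], [-0.0786, -0.0756, 0.0036], 0], [[0, 0, 0], [-0.087, -0.1024, 0.0044], 0]])

```text
t: 18.12
ee_pos: [0.6267, -0.2042, 0.2157]
eef_rot: [0.037, 0.999, 0.0, -0.003]
ft_force: [-8.4, 3.6, 0.4]
opening: 0.0205
grip_force: 39.4
```

Scaled: -0.0642 m / 0.5 = -0.1284, -0.0535 m / 0.5 = -0.107.

>>> jog_arm(commands=[[[0, 0, 0], [-0.003, -0.0278, 0.001], 0], [[0, 0, 0], [-0.0002, -0.0556, 0.002], 0], [[0, 0, 0], [0.0078, -0.0824, 0.003], 0], [[0, 0, 0], [0.0212, -0.107, 0.004], 0], [[0, 0, 0], [0.039, -0.1284, 0.005], 0]])

```text
t: 18.75
ee_pos: [0.6039, -0.263, 0.2134]
eef_rot: [0.036, 0.999, 0.003, -0.001]
ft_force: [-4.2, 10.1, -0.5]
opening: 0.0212
grip_force: 39.7
```

```bash
python3 -c "
from z import *
plan(); look(2)"; python3 fw.py | sed -n 1,2p
```

```text
t 18.75 pos [ 0.6039 -0.263   0.2134] yaw_y 85.9 q [ 0.46  0.52 -0.13  1.57  0.07  1.06  1.82] F [-4.2 10.1 -0.5] T [2.26 0.69 0.05] open 0.0212 grip 39.7
[([0.56, -0.212, 0.176], 0.58)] [[0.606, -0.266, 0.207], [0.757, -0.204, -0.001]]
[([0.56, -0.214, 0.178], 0.78), ([0.603, -0.265, 0.205], 0.22)] []
C [ 0.5570822  -0.21084046] [0.0704 0.0697 0.0699 0.07   0.0701 0.0703 0.0699]
a0 -49.111840093752825 0.07016448697282182
```

Scaled: 0.0646 m / 0.5 = 0.1292, 0.0507 m / 0.5 = 0.1014.

>>> jog_arm(commands=[[[0, 0, 0], [0.0218, -0.0174, 0.001], 0], [[0, 0, 0], [0.0466, -0.0302, 0.0022], 0], [[0, 0, 0], [0.0736, -0.0378, 0.0034], 0], [[0, 0, 0], [0.1014, -0.04, 0.0046], 0], [[0, 0, 0], [0.1292, -0.0364, 0.0056], 0]])

```text
t: 19.68
ee_pos: [0.5417, -0.2794, 0.2128]
eef_rot: [0.036, 0.999, -0.0, 0.003]
ft_force: [4.5, 2.9, 0.5]
opening: 0.0208
grip_force: 39.6
```

```bash
python3 -c "
from z import *
plan(); look(2)"; python3 fw.py | sed -n 1,2p
```

```text
t 19.68 pos [ 0.5417 -0.2794  0.2128] yaw_y 85.9 q [ 0.53  0.43 -0.12  1.71  0.06  1.    1.88] F [4.5 2.9 0.5] T [ 0.68 -1.26  0.1 ] open 0.0208 grip 39.6
[([0.563, -0.212, 0.175], 0.66)] [[0.544, -0.278, 0.207], [0.756, -0.206, 0.002]]
[([0.56, -0.214, 0.175], 0.86)] [[0.54, -0.28, 0.203], [0.356, -0.292, -0.005]]
C [ 0.5570822  -0.21084046] [0.0704 0.0697 0.0699 0.07   0.0701 0.0703 0.0699]
a0 -104.20629995348975 0.070310246084464
```

Scaled: 0.0502 m / 0.5 = 0.1004, 0.0445 m / 0.5 = 0.089.

>>> jog_arm(commands=[[[0, 0, 0], [0.0264, 0.009, 0.0012], 0], [[0, 0, 0], [0.0506, 0.023, 0.0024], 0], [[0, 0, 0], [0.0716, 0.0414, 0.0034], 0], [[0, 0, 0], [0.0884, 0.0638, 0.0046], 0], [[0, 0, 0], [0.1004, 0.089, 0.0058], 0]])

```text
t: 20.6
ee_pos: [0.4903, -0.2342, 0.2097]
eef_rot: [0.038, 0.999, -0.002, -0.0]
ft_force: [-1.3, -6.8, 6.2]
opening: 0.0208
grip_force: 40.3
```

```bash
python3 -c "
from z import *
plan(); look(2)"; python3 fw.py | sed -n 1,2p
```

```text
t 20.6 pos [ 0.4903 -0.2342  0.2097] yaw_y 85.6 q [ 0.51  0.33 -0.14  1.87  0.06  0.95  1.84] F [-1.3 -6.8  6.2] T [-1.19 -0.36 -0.05] open 0.0208 grip 40.3
[([0.56, -0.213, 0.173], 0.63)] [[0.491, -0.236, 0.201]]
[([0.563, -0.216, 0.171], 0.85)] [[0.49, -0.234, 0.201]]
C [ 0.5570822  -0.21084046] [0.0704 0.0697 0.0699 0.07   0.0701 0.0703 0.0699]
a0 -162.2455024558401 0.07066163886759702
```

Scaled: 0.0663 m / 0.5 = 0.1326, 0.0544 m / 0.5 = 0.1088.

>>> jog_arm(commands=[[[0, 0, 0], [0.0068, 0.0272, 0.0012], 0], [[0, 0, 0], [0.008, 0.055, 0.0022], 0], [[0, 0, 0], [0.0038, 0.0826, 0.0032], 0], [[0, 0, 0], [-0.006, 0.1088, 0.0042], 0], [[0, 0, 0], [-0.0206, 0.1326, 0.0052], 0]])

```text
t: 21.52
ee_pos: [0.502, -0.1668, 0.2064]
eef_rot: [0.038, 0.999, -0.001, -0.005]
ft_force: [-11.4, -0.3, 13.9]
opening: 0.021
grip_force: 41.2
```

Scaled: -0.021 m / 0.5 = -0.042, 0.0183 m / 0.5 = 0.0366.

>>> jog_arm(commands=[[[0, 0, 0], [-0.0192, 0.0204, 0.001], 0], [[0, 0, 0], [-0.042, 0.0366, 0.0018], 0], [[0, 0, 0], [-0.042, 0.0366, 0.0018], 0], [[0, 0, 0], [-0.042, 0.0366, 0.0018], 0], [[0, 0, 0], [-0.042, 0.0366, 0.0018], 0]])

```text
t: 22.15
ee_pos: [0.5275, -0.1472, 0.2054]
eef_rot: [0.036, 0.999, 0.001, -0.002]
ft_force: [-2.0, 3.7, 6.3]
opening: 0.021
grip_force: 40.4
```

```bash
python3 -c "
from z import *
plan(); look(3)
s=cap('side','side5.png'); s=cv2.imread('pics/side5.png')
cv2.imwrite('pics/g5.png',cv2.resize(s[200:290,325:445],(800,600),interpolation=cv2.INTER_CUBIC))
plan()
"; python3 fw.py | sed -n 1,2p
```

```text
t 22.15 pos [ 0.5275 -0.1472  0.2054] yaw_y 85.9 q [ 0.37  0.35 -0.18  1.86  0.07  0.95  1.66] F [-2.   3.7  6.3] T [0.77 0.29 0.03] open 0.021 grip 40.4
[([0.562, -0.214, 0.166], 0.59), ([0.559, -0.21, 0.0], 0.55)] [[0.531, -0.148, 0.197]]
[([0.56, -0.213, 0.171], 0.66)] [[0.528, -0.147, 0.197]]
[([0.562, -0.214, 0.169], 0.89), ([0.529, -0.147, 0.198], 0.26)] [[0.528, -0.147, 0.198]]
t 22.65 pos [ 0.5275 -0.1471  0.2054] yaw_y 85.9 q [ 0.37  0.35 -0.18  1.86  0.07  0.95  1.66] F [-3.   5.3  6.8] T [0.79 0.28 0.01] open 0.0205 grip 40.4
C [ 0.5570822  -0.21084046] [0.0704 0.0697 0.0699 0.07   0.0701 0.0703 0.0699]
a0 114.88187537471653 0.07022577676509982
```

View pics/g5.png

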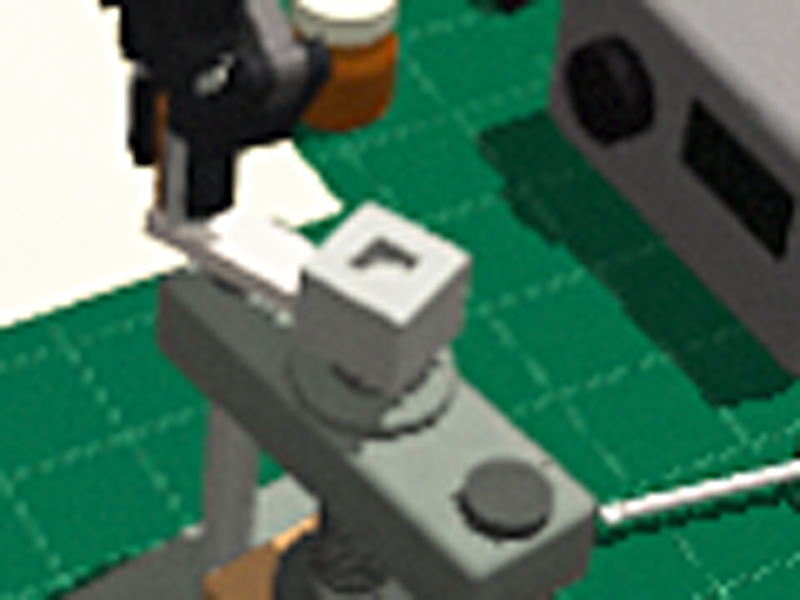

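The crank is level and low on the boss (hub at about (385,290) in the crop), and the sleeve is held. The play in the square bore may have cost up to about 0.3 rad on reversal, so I'll add 0.25 rad to centre the turn.

>>> jog_arm(commands=[[[0, 0, 0], [-0.016, 0.0076, 0], 0], [[0, 0, 0], [-0.0324, 0.013, 0], 0], [[0, 0, 0], [-0.0324, 0.013, 0], 0], [[0, 0, 0], [-0.0324, 0.013, 0], 0], [[0, 0, 0], [-0.0324, 0.013, 0], 0]])

```text
t: 23.28
ee_pos: [0.5436, -0.142, 0.205]
eef_rot: [0.036, 0.999, 0.001, -0.002]
ft_force: [-3.0, 3.3, 5.0]
opening: 0.0212
grip_force: 40.3
```

>>> jog_arm(commands=[[[0, 0, 0], [0, 0, 0], 0], [[0, 0, 0], [0, 0, 0], 0], [[0, 0, 0], [0, 0, 0], 0]])

```text
t: 23.65
ee_pos: [0.5436, -0.1421, 0.205]
eef_rot: [0.036, 0.999, 0.001, -0.002]
ft_force: [-2.9, 3.5, 4.9]
opening: 0.0208
grip_force: 40.3
```

```bash
python3 -c "
from z import *
plan(); look(2)"; python3 fw.py | sed -n 2p
```

```text
t 23.65 pos [ 0.5436 -0.1421  0.205 ] yaw_y 85.9 q [ 0.35  0.37 -0.18  1.82  0.08  0.96  1.64] F [-2.9  3.5  4.9] T [ 0.61  0.45 -0.01] open 0.0208 grip 40.3
[([0.56, -0.212, 0.168], 0.86)] [[0.544, -0.143, 0.198]]
[([0.562, -0.215, 0.167], 0.68)] [[0.544, -0.141, 0.196]]
a0 101.0896887089206 0.07009271981139086
```

The hand is still, the crank is at z ≈ 0.1675 (sunk about 28 mm), and the sleeve is held. Handing in.

```bash
python3 -c "
from cell import ctrl
print(ctrl.sign_off())"
```

```text
the job is handed in; nothing more can be done
None
```

I handed the job in with the crank fully down on the square and the thread dropped; the spindle is an estimated one full turn forward (about 28 mm sunk by camera), with the sleeve still held. The handover gave back no verdict.

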